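# Click the pail lid shut all round

### The arm

A 6-joint arm with a two-finger parallel gripper is mounted at the origin on the work surface. World frame = base frame: x ahead of the robot, y to its left, z up, the work surface at z = 0. Lengths are in m, angles in degrees, forces in N, time in s.
With the tool pointing down it reaches from about 0.4 to 0.825 m from the base axis. Payload 7 kg.
Tool frame: the origin (TCP) lies at the very end of the fingers, on their centre line; the grasp point (between the pads) lies 19 mm behind it; z points along the fingers, y is the direction in which the jaws open and shut (so a half turn about z gives the same grasp; the last joint's range is limited). The gripper opens to 88 mm and grips with 3 to 60 N. Pads are 19 mm wide; open, the fingers measure 130 mm over their backs; the gripper's body (78 mm by 193 mm) begins 47 mm behind the grasp point.
Start: joints at [81.194, 20.546, 0.682, 0, -70.136, -16.507], TCP at [0.289, 0.61, 0.227] pointing down, gripper open.
Joint ranges: [-176.03, 176.03], [-82.01, 121.73], [-58.28, 71.71], [-173.87, 95.51], [-174.79, -0.11], [-173.66, 173.66]. Speed limits (degrees/s): [136.94, 136.94, 172.46, 180, 180, 180].

### API

Orientations are given as [roll, pitch, yaw] about the fixed x, y, z axes, in that order (R = Rz(yaw) Ry(pitch) Rx(roll)).
In Python, from plant import ctrl, snapshot, workorder gives the robot as it stands. The module is installed in compiled form; this text tells all that it offers.
- The arm moves only by the shell command python3 -m creep 'ROWS'. ROWS is JSON, a list of rows, each a list of 5 numbers: the shift along the tool's x, y, z scaled (see below), then the turn about the tool's z scaled (see below), then the finger opening in mm, from 0 to 87.6. A call has exactly 8 rows; each row is the pose to reach, as a shift and turn from the pose commanded when the call began, along the tool's axes at that moment, turning the shorter way round; what a row does not reach only later rows make up. The controller multiplies each number of a shift by 0.1 m and each number of a turn by 180 degrees. A row lasts 1/12 s, in which the tool goes at most 41.7 mm and 7.16 degrees, less where a joint would pass 70% of its speed; a pose out of reach is approached as far as the arm can. A call with a number of a shift or a turn outside -1 to 1 is refused whole. A call with a gripper value outside its range is refused whole. The fingers move at their own pace and stop on an object; the grip force is fixed at half the most. Time passes only in rows, so rows that repeat a pose let the fingers close, or fill a call up. It gives the time, the measured TCP pose, the force and the opening at its end, in the units of the state.
- ctrl.get_obs(): the state, without advancing time (a new reading comes with each control period).
- snapshot(name): name is "scene" or "top"; returns a dict with "img" (420x560x3 uint8, blue, green, red), "camera_matrix" (3x3 intrinsics, pixels), "xyz" and "rotation" of the camera in the world. Camera axes: x right, y up, looking along -z (the intrinsics and any distortion apply to the point x, -y, -z); pixel columns grow to the right and rows downward; lengths in m; the calibration is good to about 2 mm. A picture is of the moment at which its call begins. There is no depth.
- workorder.close_job(): hands the job in, once; it reports no verdict.
The state is a dict: "clock": time; "joint_pos": joint angles; "qvel": joint speeds; "tau": joint torques, N m; "tool_pos": TCP position; "orientation": TCP orientation; "force": force on the tool from outside, world axes, zero at the start; "moment": the same for the moment, N m; "opening": finger opening in m.
Only numpy, scipy, OpenCV 4.12 (cv2) and the standard library are available. Lean on these libraries where they do the work, as an engineer would, in place of code of your own. Each camera call takes 0.05 s, during which the arm holds its last target.

### The job

The lid of the white pail is only partly on: some of the yellow rim sections still stand up. Press each raised section down from above with the fingertips until it clicks and the whole rim lies shut. Do not pick up, push about or tip the pail, leave the jar, carton, tray and spatula as they are, and end clear of everything.

Things in the scene. Friction and masses are not known exactly. Their poses are not given: they have to be found in the camera images.
- pail: Round white plastic pail with a yellow-rimmed lid, standing loose on the bench, filled, about 2.2 kg; 140 mm across the foot, 174 mm across the lid, thin wire bail hanging down its +x side. Origin: centre of the underside, z up. Tops of raised rim sections are 129 mm above the origin, of shut ones 120 mm; a raised section shows a red line below its edge.
- pail_lid (a point): Centre of the lid's white middle panel (120 mm across), 117 mm above the pail's origin. Around it runs the bright yellow rim, 63 to 87 mm from the centre, cut into six equal sections of 60 degrees numbered counter-clockwise from above: the middle of section k lies at (k - 1) x 60 degrees from the pail's x axis.
- section1 (a joint): Rim section 1: how far it is pressed down, in m. 0 = standing up, 0.009 = clicked shut against its stop. It slides straight down, pushed from above with a fingertip; it resists with up to about 12 N, springs back up if let go before half way, and snaps down by itself past half way and then stays.
- section1_top (a point): The point to press on rim section 1: the middle of its top face (24 mm wide radially, about 75 mm long around the rim), 75 mm from the pail's axis; it moves with the section.
- section2 (a joint): Rim section 2: how far it is pressed down, in m. 0 = standing up, 0.009 = clicked shut against its stop. It slides straight down, pushed from above with a fingertip; it resists with up to about 12 N, springs back up if let go before half way, and snaps down by itself past half way and then stays.
- section2_top (a point): The point to press on rim section 2: the middle of its top face (24 mm wide radially, about 75 mm long around the rim), 75 mm from the pail's axis; it moves with the section.
- section3 (a joint): Rim section 3: how far it is pressed down, in m. 0 = standing up, 0.009 = clicked shut against its stop. It slides straight down, pushed from above with a fingertip; it resists with up to about 12 N, springs back up if let go before half way, and snaps down by itself past half way and then stays.
- section3_top (a point): The point to press on rim section 3: the middle of its top face (24 mm wide radially, about 75 mm long around the rim), 75 mm from the pail's axis; it moves with the section.
- section4 (a joint): Rim section 4: how far it is pressed down, in m. 0 = standing up, 0.009 = clicked shut against its stop. It slides straight down, pushed from above with a fingertip; it resists with up to about 12 N, springs back up if let go before half way, and snaps down by itself past half way and then stays.
- section4_top (a point): The point to press on rim section 4: the middle of its top face (24 mm wide radially, about 75 mm long around the rim), 75 mm from the pail's axis; it moves with the section.
- section5 (a joint): Rim section 5: how far it is pressed down, in m. 0 = standing up, 0.009 = clicked shut against its stop. It slides straight down, pushed from above with a fingertip; it resists with up to about 12 N, springs back up if let go before half way, and snaps down by itself past half way and then stays.
- section5_top (a point): The point to press on rim section 5: the middle of its top face (24 mm wide radially, about 75 mm long around the rim), 75 mm from the pail's axis; it moves with the section.
- section6 (a joint): Rim section 6: how far it is pressed down, in m. 0 = standing up, 0.009 = clicked shut against its stop. It slides straight down, pushed from above with a fingertip; it resists with up to about 12 N, springs back up if let go before half way, and snaps down by itself past half way and then stays.
- section6_top (a point): The point to press on rim section 6: the middle of its top face (24 mm wide radially, about 75 mm long around the rim), 75 mm from the pail's axis; it moves with the section.
- jar: Bystander: amber glass jar with black cap, 64 mm across, 100 mm tall, loose. Origin: centre of the underside.
- carton: Bystander: small closed cardboard carton, 100 x 75 x 70 mm tall, loose. Origin: centre of the underside.
- shell_tray: Bystander: pale shallow tray of small baked tart shells, 200 x 150 mm, 18 mm tall, loose. Origin: centre of the underside.
- spatula: Bystander: spatula lying flat on the bench, under 40 mm tall, loose. Origin: underside, near its middle.
Mind the look-alikes: they are no part of the job. Of the things shaped like the pail, the white one is meant.

How it is judged:
By the outcome, as a careful person would: the job done as asked, in the order asked, and still so for the second after the job is handed in, with the robot touching nothing.
It also fails if it takes over 48 s, if anything falls off the work surface, if the arm or the gripper's body presses on something with over 40 N, if the wrist force passes 120 N, or if a joint passes its speed limit or range.

## Working session

There is one attempt and no reset: what is moved stays moved. The work goes in short steps, Python scripts to look and compute and a shell command to move; the robot and the scene stay as the last step left them, time stands still between calls to the robot, and variables do not carry over. Pictures are saved under pics/ and viewed, and the job is handed in when it is done.

```bash
mkdir -p pics; python3 - <<'E'
from plant import ctrl,snapshot
import cv2,pickle
print(ctrl.get_obs())
d={}
for n in("scene","top"):
    s=snapshot(n); d[n]=s; cv2.imwrite(f"pics/{n}0.png",s["img"]); print(n,s["camera_matrix"],s["xyz"],s["rotation"],[k for k in s])
pickle.dump(d,open("s0.pkl","wb"))
E
```

```text
{'clock': 0.0, 'joint_pos': array([ 8.11929311e+01,  2.05919785e+01,  6.34855901e-01, -1.80682432e-02,
       -7.01361935e+01, -1.65042212e+01]), 'qvel': array([ 0.04787967, -0.05155043, -0.10775884, -0.03357491, -0.05176952,
        0.0618236 ]), 'tau': array([ 1.12585494e-03, -5.82714951e+01,  2.93047857e+01,  6.99664369e+00,
        6.93904716e-03, -1.66024356e-04]), 'tool_pos': array([0.28844452, 0.60973882, 0.22563123]), 'orientation': array([ 1.79905703e+02, -1.02265462e-02, -2.53174348e+01]), 'force': array([ 0.52368791,  0.59892559, -0.26541351]), 'moment': array([-0.04805095, -0.03104816, -0.02727754]), 'opening': 0.08771768594058657}
scene [[445.08773562   0.         272.72219418]
 [  0.         445.08773562 207.16315902]
 [  0.           0.           1.        ]] [1.4144273  0.41154529 0.8849516 ] [5.24858115e+01 3.51382572e-02 1.15861706e+02] ['img', 'camera_matrix', 'xyz', 'rotation']
top [[472.98678498   0.         276.83132472]
 [  0.         472.98678498 201.12152743]
 [  0.           0.           1.        ]] [ 0.29592664 -0.0471279   1.21414115] [ 10.63287769   0.64749065 -90.03529732] ['img', 'camera_matrix', 'xyz', 'rotation']
```

View pics/scene0.png

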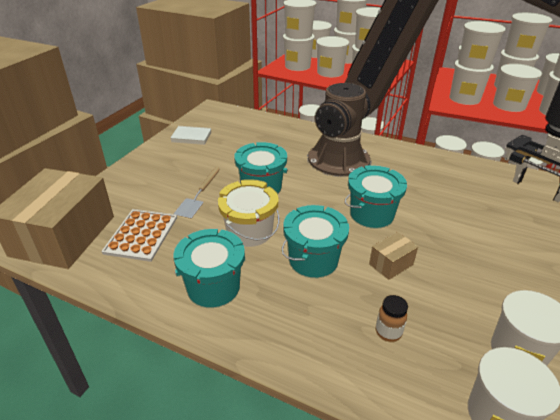

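View pics/top0.png

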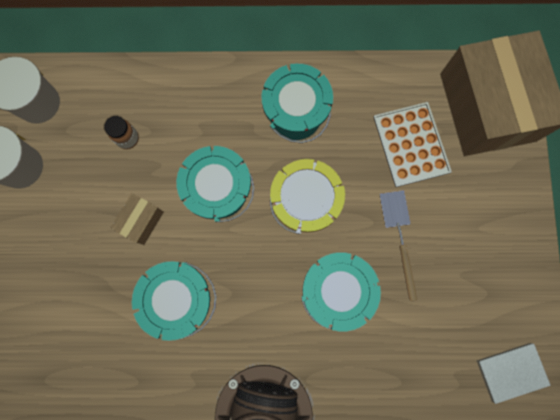

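The white pail with the yellow rim is at about (308,195) in the top view and (248,205) in the scene view. Teal pails stand around it. I'll zoom in on it and compute its position.

```bash
cat > h.py <<'E'
import numpy as np,cv2,pickle
from scipy.spatial.transform import Rotation as Ro
def cam(s): return s["camera_matrix"],np.array(s["xyz"]),Ro.from_euler("xyz",s["rotation"],degrees=True).as_matrix()
def ray(s,p,z):
    K,c,R=cam(s); d=R@(np.diag([1,-1,-1])@np.linalg.inv(K)@[p[0],p[1],1.]); return c+d*(z-c[2])/d[2]
def proj(s,P):
    K,c,R=cam(s); q=K@np.diag([1,-1,-1])@(R.T@(np.array(P)-c)); return q[:2]/q[2]
def ymask(s):
    h=cv2.cvtColor(s["img"],cv2.COLOR_BGR2HSV); return cv2.inRange(h,(22,120,90),(34,255,255))
E
python3 - <<'E'
from h import *
d=pickle.load(open("s0.pkl","rb"))
for n,(u,v) in dict(scene=(248,210),top=(308,195)).items():
    s=d[n]; c=s["img"][v-48:v+48,u-48:u+48]; cv2.imwrite(f"pics/{n}0z.png",cv2.resize(c,(576,576),interpolation=cv2.INTER_CUBIC))
    m=ymask(s); cs,_=cv2.findContours(m,0,1); b=max(cs,key=cv2.contourArea)
    k=cv2.convexHull(b); e=cv2.fitEllipse(k); print(n,e, ray(s,e[0],.120),ray(s,e[0],.129),ray(s,e[0],.125))
    # inner panel
    hm=np.zeros_like(m);cv2.drawContours(hm,[k],-1,255,-1)
    h=cv2.cvtColor(s["img"],cv2.COLOR_BGR2HSV)
    w=cv2.bitwise_and(cv2.inRange(h,(0,0,120),(180,70,255)),hm); cs,_=cv2.findContours(w,0,1); b=max(cs,key=cv2.contourArea); e=cv2.fitEllipse(cv2.convexHull(b)); print(' panel',e,ray(s,e[0],.117))
E
```

```text
scene ((247.38824462890625, 201.36654663085938), (44.7339973449707, 61.17734909057617), 86.36344146728516) [ 0.52511052 -0.10090406  0.12      ] [ 0.53557374 -0.09487486  0.129     ] [ 0.53092342 -0.09755451  0.125     ]
 panel ((248.15086364746094, 201.20831298828125), (31.859397888183594, 44.97327423095703), 99.75688171386719) [ 0.51999412 -0.1012974   0.117     ]
top ((328.6080627441406, 188.5385284423828), (27.93341636657715, 55.94743728637695), 162.4717559814453) [ 0.53127386 -0.15724575  0.12      ] [ 0.52933798 -0.15633996  0.129     ] [ 0.53019837 -0.15674253  0.125     ]
 panel ((325.12969970703125, 189.5575714111328), (14.968290328979492, 40.08989715576172), 161.87417602539062) [ 0.52947645 -0.14926823  0.117     ]
```

```bash
ls
```

```text
h.py
pics
s0.pkl
```

View pics/scene0z.png

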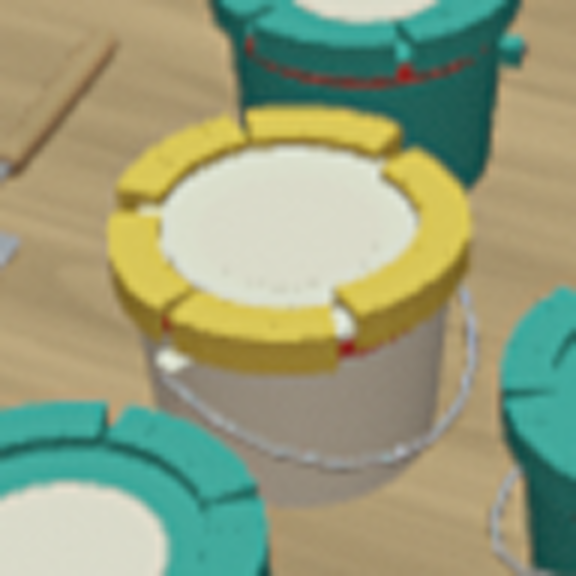

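View pics/top0z.png

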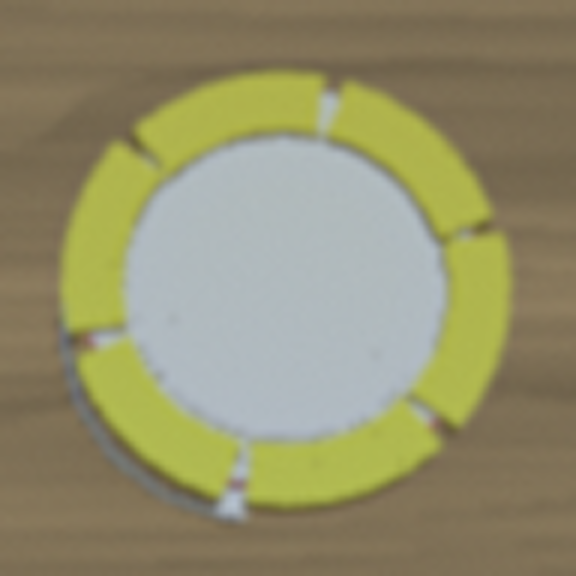

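```bash
python3 - <<'E'
from h import *
d=pickle.load(open("s0.pkl","rb"))
s=d["top"]; h=cv2.cvtColor(s["img"],cv2.COLOR_BGR2HSV)
for p in [(277,195),(310,163),(340,200),(308,195),(290,220)]: print(p,h[p[1],p[0]],s["img"][p[1],p[0]])
s=d["scene"]
h=cv2.cvtColor(s["img"],cv2.COLOR_BGR2HSV)
for p in [(225,205),(250,182),(270,200),(248,201)]: print(p,h[p[1],p[0]])
c=s["img"][175:230,212:285]; cv2.imwrite("pics/scene0zz.png",cv2.resize(c,None,fx=10,fy=10,interpolation=cv2.INTER_LANCZOS4))
for n,(u,v) in dict(scene=(248,210),top=(308,195)).items():
    s=d[n]; h=cv2.cvtColor(s["img"],cv2.COLOR_BGR2HSV)
    lo=(22,120,70) if n=="scene" else (25,100,70)
    m=cv2.inRange(h,lo,(40,255,255)); z=np.zeros_like(m); z[v-48:v+48,u-48:u+48]=m[v-48:v+48,u-48:u+48]
    n_,l,st,ce=cv2.connectedComponentsWithStats(z); print(n,[(st[i,4],ce[i]) for i in range(1,n_) if st[i,4]>30])
    pts=cv2.findNonZero(z); k=cv2.convexHull(pts); e=cv2.fitEllipse(k); print(n,e,ray(s,e[0],.12),ray(s,e[0],.129))
    m2=cv2.inRange(h,(0,0,100),(180,70,255)); w=np.zeros_like(m); cv2.drawContours(w,[k],-1,255,-1); w=cv2.bitwise_and(w,m2)
    cs,_=cv2.findContours(w,0,1); b=max(cs,key=cv2.contourArea); e=cv2.fitEllipse(cv2.convexHull(b)); print(' panel',e,ray(s,e[0],.117))
E
```

```text
(277, 195) [ 32 146 183] [ 78 183 176]
(310, 163) [ 31 148 178] [ 75 178 174]
(340, 200) [ 32 147 181] [ 77 181 174]
(308, 195) [ 99  18 189] [189 185 176]
(290, 220) [ 33 143 185] [ 81 185 176]
(225, 205) [ 26 155 217]
(250, 182) [ 26 153 219]
(270, 200) [ 26 146 216]
(248, 201) [ 32  20 218]
scene [(np.int32(1118), array([247.26654741, 202.65205725]))]
scene ((247.38824462890625, 201.36654663085938), (44.7339973449707, 61.17734909057617), 86.36344146728516) [ 0.52511052 -0.10090406  0.12      ] [ 0.53557374 -0.09487486  0.129     ]
 panel ((248.15086364746094, 201.20831298828125), (31.859397888183594, 44.97327423095703), 99.75688171386719) [ 0.51999412 -0.1012974   0.117     ]
top [(np.int32(647), array([287.23493045, 175.6553323 ])), (np.int32(662), array([333.3489426 , 187.06495468])), (np.int32(322), array([285.23602484, 217.03416149])), (np.int32(338), array([316.46153846, 223.95857988]))]
top ((307.0596008300781, 194.7937469482422), (73.51402282714844, 75.65509796142578), 101.36231231689453) [ 0.5163467  -0.10618167  0.12      ] [ 0.5145336  -0.10569591  0.129     ]
 panel ((304.72283935546875, 197.80020141601562), (54.11335372924805, 69.97693634033203), 28.168535232543945) [ 0.50972442 -0.10073855  0.117     ]
```

View pics/scene0zz.png

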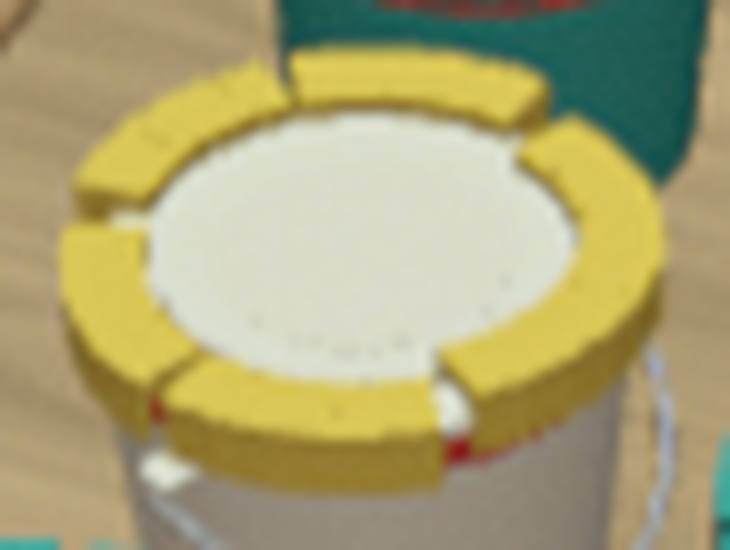

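```bash
python3 - <<'E'
from h import *
d=pickle.load(open("s0.pkl","rb"))
C={}
for n,(u,v) in dict(scene=(248,203),top=(308,195)).items():
    s=d[n]; h=cv2.cvtColor(s["img"],cv2.COLOR_BGR2HSV)
    w=cv2.inRange(h,(0,0,150),(180,90,255)); z=np.zeros_like(w); z[v-45:v+45,u-45:u+45]=w[v-45:v+45,u-45:u+45]
    z=cv2.morphologyEx(z,cv2.MORPH_OPEN,cv2.getStructuringElement(cv2.MORPH_ELLIPSE,(15,15)))
    cs,_=cv2.findContours(z,0,1); b=max(cs,key=cv2.contourArea); e=cv2.fitEllipse(b)
    P=np.array([ray(s,p[0],.117)[:2] for p in b.astype(float)])
    A=np.c_[2*P,np.ones(len(P))]; x=np.linalg.lstsq(A,(P**2).sum(1),rcond=None)[0]
    print(n,e,'circle',x[:2],np.sqrt(x[2]+x[:2]@x[:2]))
# scene top-face
s=d["top"]; c=None
E
python3 - <<'E'
from h import *
d=pickle.load(open("s0.pkl","rb"))
c=np.array([.516,-.104])
# top-view rim: unwrap polar around c at z=.124
s=d["top"]
def unwrap(s,z,c):
    th=np.radians(np.arange(0,360,.5)); r=np.arange(.05,.1,.0005)
    T,R=np.meshgrid(th,r); 
    K,cc,Rm=cam(s); P=np.stack([c[0]+R*np.cos(T),c[1]+R*np.sin(T),np.full_like(R,z)],-1)
    q=((P-cc)@Rm)*[1,-1,-1]@K.T; uv=(q[...,:2]/q[...,2:]).astype(np.float32)
    return cv2.remap(s["img"],uv[...,0],uv[...,1],cv2.INTER_CUBIC)
out=[]
for n in("top","scene"):
  for z in(.12,.129):
    U=unwrap(d[n],z,c); 
    for rr in (.063,.087): U[int((rr-.05)/.0005)]=(0,0,255)
    U=cv2.resize(U,(720,140)); 
    for t in range(0,720,60): U[:5,t]=0
    out.append(U)
cv2.imwrite("pics/unw.png",np.vstack(out))
E
```

```text
scene ((246.9460906982422, 198.940185546875), (25.70730972290039, 41.37263107299805), 84.3084487915039) circle [ 0.50962595 -0.11069574] 0.06164235316401347
top ((306.78497314453125, 195.05897521972656), (50.39718246459961, 53.91452407836914), 103.28436279296875) circle [ 0.51694673 -0.10564856] 0.06219304983123999
```

View pics/unw.png

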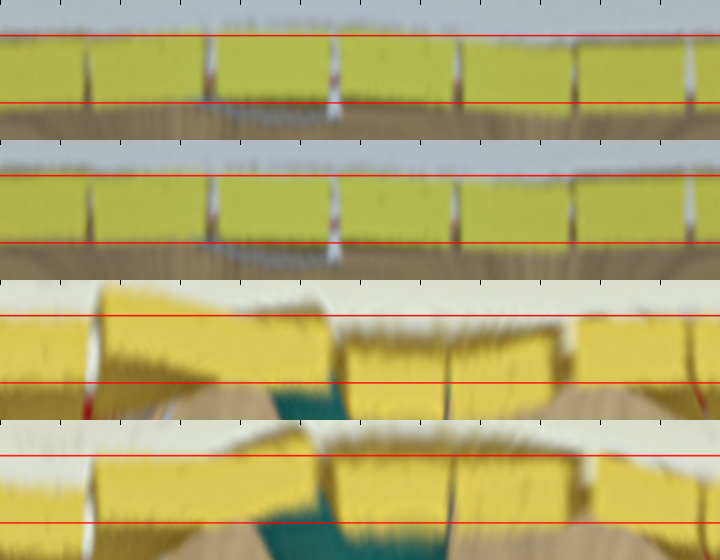

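```bash
python3 - <<'E'
from h import *
d=pickle.load(open("s0.pkl","rb"))
c=np.array([.516,-.106]); yaw=76
def unwrap(s,z,c):
    th=np.radians(np.arange(yaw-30,yaw+330,.5)); r=np.arange(.05,.1,.00025)
    T,R=np.meshgrid(th,r); 
    K,cc,Rm=cam(s); P=np.stack([c[0]+R*np.cos(T),c[1]+R*np.sin(T),np.full_like(R,z)],-1)
    q=((P-cc)@Rm)*[1,-1,-1]@K.T; uv=(q[...,:2]/q[...,2:]).astype(np.float32)
    return cv2.remap(s["img"],uv[...,0],uv[...,1],cv2.INTER_CUBIC)
out=[]
for n,z in(("top",.125),("scene",.12),("scene",.129)):
    U=unwrap(d[n],z,c); h=cv2.cvtColor(U,cv2.COLOR_BGR2HSV)
    m=(h[...,0]>20)&(h[...,0]<38)&(h[...,1]>90)&(h[...,2]>(185 if n=="scene" else 130))
    for k in range(6):
        o=[]
        for a in (12,30,48):
            col=m[:,int((k*60+a)*2)]; i=np.nonzero(col)[0]; o.append((round(50+i.min()*.25,1),round(50+i.max()*.25,1)) if len(i) else None)
        print(n,z,'S',k+1,o)
    for rr in (.063,.087): U[int((rr-.05)/.00025)]=(0,0,255)
    for t in range(0,720,120): U[:12,t:t+2]=0
    out.append(U)
cv2.imwrite("pics/unw2.png",np.vstack(out)[:600])
E
```

```text
top 0.125 S 1 [(np.float64(65.0), np.float64(89.8)), (np.float64(64.8), np.float64(89.8)), (np.float64(64.0), np.float64(88.2))]
top 0.125 S 2 [(np.float64(64.0), np.float64(87.5)), (np.float64(64.2), np.float64(87.0)), (np.float64(63.5), np.float64(86.8))]
top 0.125 S 3 [(np.float64(62.0), np.float64(85.8)), (np.float64(62.5), np.float64(86.0)), (np.float64(62.8), np.float64(87.2))]
top 0.125 S 4 [(np.float64(63.2), np.float64(89.0)), (np.float64(63.8), np.float64(89.2)), (np.float64(64.5), np.float64(90.5))]
top 0.125 S 5 [(np.float64(63.0), np.float64(88.2)), (np.float64(62.8), np.float64(89.0)), (np.float64(63.0), np.float64(89.5))]
top 0.125 S 6 [(np.float64(63.2), np.float64(88.2)), (np.float64(63.5), np.float64(88.2)), (np.float64(63.2), np.float64(88.8))]
scene 0.12 S 1 [(np.float64(54.5), np.float64(77.5)), (np.float64(57.0), np.float64(80.2)), (np.float64(60.0), np.float64(83.5))]
scene 0.12 S 2 [(np.float64(64.2), np.float64(89.2)), (np.float64(65.0), np.float64(88.8)), (np.float64(64.8), np.float64(88.5))]
scene 0.12 S 3 [(np.float64(76.0), np.float64(99.8)), (np.float64(
[... 539 characters left out ...]
87.2)), (np.float64(65.5), np.float64(88.5))]
scene 0.129 S 2 [(np.float64(64.5), np.float64(88.8)), (np.float64(61.0), np.float64(82.5)), (np.float64(58.2), np.float64(79.0))]
scene 0.129 S 3 [(np.float64(65.0), np.float64(87.8)), (np.float64(64.0), np.float64(86.8)), (np.float64(63.5), np.float64(86.5))]
scene 0.129 S 4 [(np.float64(63.5), np.float64(87.2)), (np.float64(63.8), np.float64(87.5)), (np.float64(62.2), np.float64(87.2))]
scene 0.129 S 5 [(np.float64(69.0), np.float64(84.8)), (np.float64(63.0), np.float64(88.8)), (np.float64(66.8), np.float64(91.0))]
scene 0.129 S 6 [(np.float64(72.5), np.float64(96.2)), (np.float64(75.0), np.float64(97.0)), (np.float64(75.5), np.float64(97.5))]
```

View pics/unw2.png

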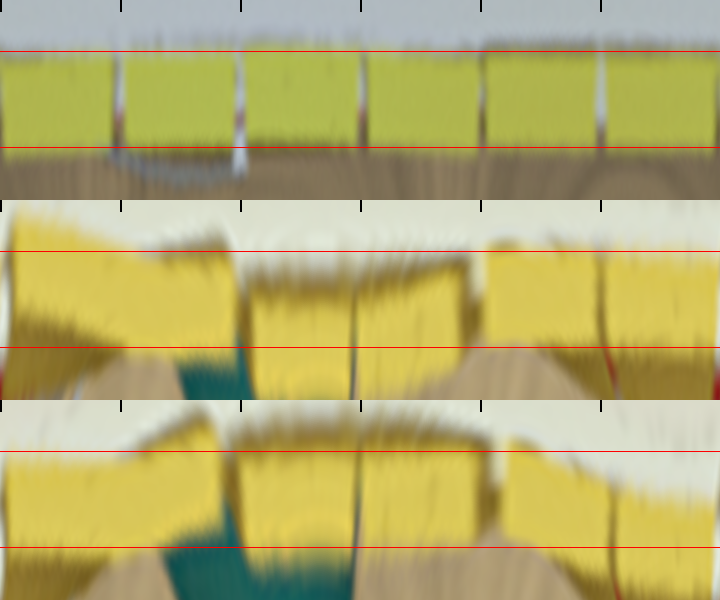

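The two views agree on which sections are up. Sections 1, 3 and 4 fit r = 63–87 mm when cast at z = 0.129, and 2, 5 and 6 fit when cast at z = 0.120. The pail centre is about (0.516, -0.106) with a yaw of about 76°. I'll move toward section 1 with the fingers closed.

```bash
python3 -m creep '[[0.1,0.1,0,0,0],[0.22,0.22,0,0,0],[0.35,0.35,0,0,0],[0.5,0.5,0,0,0],[0.65,0.65,0,0,0],[0.78,0.78,0,0,0],[0.9,0.9,0,0,0],[1,1,0,0,0]]'
python3 -m creep '[[0.12,0.12,0,0,0],[0.25,0.25,0,0,0],[0.38,0.38,0,0,0],[0.5,0.5,0,0,0],[0.62,0.62,0,0,0],[0.75,0.75,0,0,0],[0.88,0.88,0,0,0],[1,1,0,0,0]]'
```

```text
clock: 0.77
tool_pos: [0.3366, 0.4753, 0.2265]
orientation: [180.0, 0.0, -25.3]
force: [0.6, 0.4, 1.0]
opening: 0.0398
clock: 1.43
tool_pos: [0.3844, 0.342, 0.2266]
orientation: [-180.0, -0.0, -25.3]
force: [-0.1, -0.2, -0.1]
opening: 0.0005
```

```bash
python3 -m creep '[[0.12,0.12,0,0,0],[0.25,0.25,0,0,0],[0.38,0.38,0,0,0],[0.5,0.5,0,0,0],[0.62,0.62,0,0,0],[0.75,0.75,0,0,0],[0.88,0.88,0,0,0],[1,1,0,0,0]]'
python3 -m creep '[[0.12,0.12,0,0.03,0],[0.25,0.25,0,0.06,0],[0.38,0.38,0,0.09,0],[0.5,0.5,0,0.12,0],[0.62,0.62,0,0.15,0],[0.75,0.75,0,0.18,0],[0.88,0.88,0,0.21,0],[1,1,0,0.24,0]]'
cat >> h.py <<'E'
def go(x,y,z,yaw):
    from plant import ctrl
    o=ctrl.get_obs(); p=o["tool_pos"]; R=Ro.from_euler("xyz",o["orientation"],degrees=True)
    t=R.inv().apply(np.array([x,y,z])-p)/.1; dy=(yaw-o["orientation"][2]+180)%360-180
    print("pos",p.round(4),"yaw",o["orientation"][2].round(2),"j",o["joint_pos"].round(1),"F",o["force"].round(1)); print("shift",t.round(3),"turn",round(-dy/180,4))
E
python3 -c "
from h import *
go(.534,-.033,.16,-104)"
```

```text
clock: 2.1
tool_pos: [0.4318, 0.2089, 0.2266]
orientation: [-180.0, -0.0, -25.3]
force: [0.0, 0.4, 0.5]
opening: 0.0007
clock: 2.77
tool_pos: [0.4792, 0.0757, 0.2266]
orientation: [-180.0, -0.0, -68.8]
force: [0.2, -0.1, 0.7]
opening: 0.0001
pos [0.4792 0.0757 0.2266] yaw -68.79 j [ 32.3   2.4 -22.5   0.  -65.1 -11.1] F [ 0.2 -0.1  0.7]
shift [ 1.212 -0.117  0.667] turn 0.1956
```

```bash
python3 -m creep '[[0.12,-0.01,0.05,0.03,0],[0.25,-0.03,0.1,0.06,0],[0.38,-0.05,0.15,0.09,0],[0.5,-0.06,0.2,0.12,0],[0.62,-0.08,0.25,0.15,0],[0.75,-0.1,0.3,0.18,0],[0.88,-0.12,0.35,0.196,0],[1,-0.12,0.4,0.196,0]]'
python3 -c "
from h import *
go(.534,-.033,.137,-104)"
```

```text
clock: 3.43
tool_pos: [0.5272, -0.0125, 0.1863]
orientation: [-180.0, 0.0, -103.9]
force: [0.8, -0.0, -0.1]
opening: 0.0008
pos [ 0.5272 -0.0125  0.1863] yaw -103.93 j [ 20.    8.4 -21.2   0.  -60.3 -33.9] F [ 0.8 -0.  -0.1]
shift [ 0.182 -0.116  0.493] turn 0.0004
```

```bash
python3 -m creep '[[0.04,-0.03,0.06,0,0],[0.09,-0.06,0.12,0,0],[0.13,-0.09,0.2,0,0],[0.18,-0.12,0.28,0,0],[0.18,-0.12,0.35,0,0],[0.18,-0.12,0.4,0,0],[0.18,-0.12,0.43,0,0],[0.18,-0.12,0.43,0,0]]'
python3 - <<'E'
from h import *
go(.534,-.033,.121,-104)
from plant import snapshot
for n,(u,v) in dict(scene=(248,200),top=(300,185)).items():
    s=snapshot(n); cv2.imwrite(f"pics/{n}1z.png",cv2.resize(s["img"][v-50:v+50,u-50:u+50],(500,500),interpolation=cv2.INTER_CUBIC))
a=cv2.imread("pics/scene1z.png");b=cv2.imread("pics/top1z.png");cv2.imwrite("pics/a1.png",cv2.resize(np.hstack([a,b]),(800,400)))
E
```

```text
clock: 4.1
tool_pos: [0.5339, -0.0312, 0.1428]
orientation: [179.9, -0.0, -103.8]
force: [-0.5, 0.1, 0.4]
opening: 0.0004
pos [ 0.5339 -0.0312  0.1428] yaw -103.76 j [ 17.7  11.6 -23.6  -0.  -54.9 -31.4] F [-0.5  0.1  0.4]
shift [ 0.017 -0.006  0.218] turn 0.0013
```

View pics/a1.png

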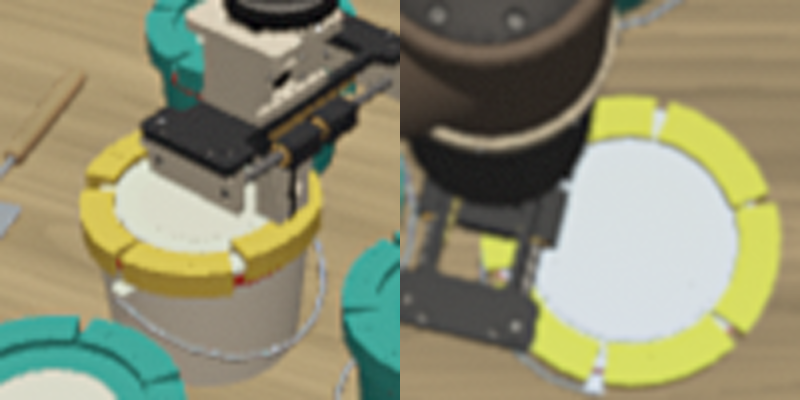

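The closed fingertips are over section 1 (scene crop, about (290,215)). Pressing now.

```bash
python3 -m creep '[[0.02,0,0.06,0,0],[0.02,0,0.11,0,0],[0.02,0,0.14,0,0],[0.02,0,0.16,0,0],[0.02,0,0.18,0,0],[0.02,0,0.2,0,0],[0.02,0,0.21,0,0],[0.02,0,0.21,0,0]]'
python3 -c "
from h import *
go(.534,-.033,.12,-104)"
```

```text
clock: 4.87
tool_pos: [0.5337, -0.0334, 0.1221]
orientation: [180.0, -0.0, -103.8]
force: [0.0, -1.0, 0.3]
opening: 0.0005
pos [ 0.5337 -0.0334  0.1221] yaw -103.8 j [ 17.4  12.9 -25.1  -0.  -52.1 -31.2] F [ 0.  -1.   0.3]
shift [-0.005 -0.002  0.021] turn 0.0011
```

```bash
python3 -m creep '[[0,0,0.01,0,0],[0,0,0.02,0,0],[0,0,0.025,0,0],[0,0,0.03,0,0],[0,0,0.03,0,0],[0,0,0.03,0,0],[0,0,0.03,0,0],[0,0,0.03,0,0]]'
```

```text
clock: 5.53
tool_pos: [0.534, -0.0334, 0.1201]
orientation: [-180.0, 0.0, -103.8]
force: [-0.7, 0.9, 4.7]
opening: 0.0002
```

Contact came at z = 0.120, so section 1 is shut. Next I lift and cross to section 4.

```bash
python3 -m creep '[[0,0,-0.1,0,0],[0,0,-0.25,0,0],[0.1,0,-0.35,0,0],[0.25,0,-0.35,0,0],[0.45,0,-0.35,0,0],[0.65,0,-0.35,0,0],[0.85,0,-0.35,0,0],[1,0,-0.35,0,0]]'
python3 -c "
from h import *
go(.498,-.179,.14,-104)"
```

```text
clock: 6.2
tool_pos: [0.5094, -0.1321, 0.1552]
orientation: [-180.0, 0.0, -103.8]
force: [-0.4, 0.6, 0.2]
opening: 0.0009
pos [ 0.5094 -0.1321  0.1552] yaw -103.81 j [  6.8  10.  -23.8   0.  -56.2 -20.7] F [-0.4  0.6  0.2]
shift [ 0.483 -0.001  0.152] turn 0.0011
```

```bash
python3 -m creep '[[0.1,0,0,0,0],[0.2,0,0,0,0],[0.3,0,0,0,0],[0.4,0,0,0,0],[0.46,0,0.05,0,0],[0.48,0,0.1,0,0],[0.48,0,0.13,0,0],[0.48,0,0.15,0,0]]'
python3 -m creep '[[0,0,0.04,0,0],[0,0,0.08,0,0],[0,0,0.11,0,0],[0,0,0.14,0,0],[0,0,0.17,0,0],[0,0,0.19,0,0],[0,0,0.2,0,0],[0,0,0.2,0,0]]'
python3 -c "
from h import *
go(.498,-.179,.14,-104)"
```

```text
clock: 6.87
tool_pos: [0.4982, -0.177, 0.1386]
orientation: [179.9, -0.0, -103.8]
force: [0.3, 1.3, 0.0]
opening: 0.0007
clock: 7.53
tool_pos: [0.4987, -0.177, 0.12]
orientation: [-180.0, -0.0, -103.8]
force: [-2.0, 2.5, 6.0]
opening: 0.0003
pos [ 0.4987 -0.177   0.12  ] yaw -103.76 j [  1.7  12.5 -26.    0.  -51.6 -15.5] F [-2.   2.5  6. ]
shift [ 0.022  0.002 -0.2  ] turn 0.0013
```

Section 4 also reached z = 0.120. Next is section 3, at (0.444, -0.127) with yaw -164.

```bash
python3 -m creep '[[0,0,-0.1,0,0],[0,0,-0.25,0,0],[0,0,-0.35,0.03,0],[0,0,-0.35,0.06,0],[0,0,-0.35,0.1,0],[0,0,-0.35,0.13,0],[0,0,-0.35,0.17,0],[0,0,-0.35,0.2,0]]'
python3 -c "
from h import *
go(.444,-.127,.14,-164)"
```

```text
clock: 8.2
tool_pos: [0.4987, -0.1771, 0.155]
orientation: [-180.0, 0.0, -140.2]
force: [0.5, -0.2, -0.6]
opening: 0.0007
pos [ 0.4987 -0.1771  0.155 ] yaw -140.16 j [  1.7  10.3 -23.5   0.  -56.2 -51.9] F [ 0.5 -0.2 -0.6]
shift [0.099 0.736 0.15 ] turn 0.1325
```

```bash
python3 -m creep '[[0.01,0.1,0,0.03,0],[0.03,0.2,0,0.06,0],[0.05,0.32,0,0.09,0],[0.07,0.45,0,0.12,0],[0.09,0.57,0,0.132,0],[0.1,0.67,0,0.132,0],[0.1,0.74,0,0.132,0],[0.1,0.74,0,0.132,0]]'
python3 -c "
from h import *
go(.444,-.127,.12,-164)"
```

```text
clock: 8.87
tool_pos: [0.4427, -0.1264, 0.155]
orientation: [180.0, 0.0, -163.4]
force: [-0.5, 0.8, -0.4]
opening: 0.0003
pos [ 0.4427 -0.1264  0.155 ] yaw -163.42 j [  8.7   3.7 -31.3  -0.  -54.9 -82.1] F [-0.5  0.8 -0.4]
shift [-0.011 -0.01   0.35 ] turn 0.0032
```

```bash
python3 -m creep '[[0,0,0.08,0,0],[0,0,0.15,0,0],[0,0,0.21,0,0],[0,0,0.25,0,0],[0,0,0.29,0,0],[0,0,0.32,0,0],[0,0,0.34,0,0],[0,0,0.35,0,0]]'
python3 -m creep '[[0,0,0,0,0],[0,0,0,0,0],[0,0,-0.1,0,0],[0,0,-0.25,0,0],[0,0,-0.45,0,0],[0,0,-0.65,0,0],[0,0,-0.85,0,0],[0,0,-1,0,0]]'
python3 -m creep '[[0,-0.15,-0.1,0,0],[0,-0.3,-0.2,0,0],[0,-0.45,-0.3,0,0],[0,-0.6,-0.3,0,0],[0,-0.75,-0.3,0,0],[0,-0.9,-0.3,0,0],[0,-1,-0.3,0,0],[0,-1,-0.3,0,0]]'
```

```text
clock: 9.53
tool_pos: [0.443, -0.1274, 0.1196]
orientation: [-180.0, -0.1, -163.5]
force: [-5.8, 1.4, 15.0]
opening: 0.0007
clock: 10.2
tool_pos: [0.4436, -0.1272, 0.221]
orientation: [-180.0, 0.1, -163.5]
force: [0.3, 0.0, 0.4]
opening: 0.0007
clock: 10.87
tool_pos: [0.4718, -0.2244, 0.2489]
orientation: [180.0, -0.1, -163.6]
force: [1.0, 0.5, -0.1]
opening: 0.0004
```

```bash
python3 -m creep '[[0,-0.15,0,0,0],[0,-0.3,0,0,0],[0,-0.45,0,0,0],[0,-0.6,0,0,0],[0,-0.75,0,0,0],[0,-0.9,0,0,0],[0,-1,0,0,0],[0,-1,0,0,0]]'
python3 -m creep '[[0,-0.15,0,0,0],[0,-0.3,0,0,0],[0,-0.45,0,0,0],[0,-0.6,0,0,0],[0,-0.75,0,0,0],[0,-0.9,0,0,0],[0,-1,0,0,0],[0,-1,0,0,0]]'
python3 - <<'E'
from h import *
from plant import snapshot
d={n:snapshot(n) for n in("scene","top")}; pickle.dump(d,open("s1.pkl","wb"))
cv2.imwrite("pics/top2.png",d["top"]["img"])
cv2.imwrite("pics/scene2.png",d["scene"]["img"])
c=d["scene"]["img"][175:235,208:288]; cv2.imwrite("pics/scene2zz.png",cv2.resize(c,None,fx=10,fy=10,interpolation=cv2.INTER_LANCZOS4))
c=np.array([.516,-.106]); yaw=76
s=d["scene"]
for z in(.12,.129):
    th=np.radians(np.arange(yaw-30,yaw+330,.5)); r=np.arange(.05,.1,.00025)
    T,R=np.meshgrid(th,r); K,cc,Rm=cam(s); P=np.stack([c[0]+R*np.cos(T),c[1]+R*np.sin(T),np.full_like(R,z)],-1)
    q=((P-cc)@Rm)*[1,-1,-1]@K.T; uv=(q[...,:2]/q[...,2:]).astype(np.float32)
    h=cv2.cvtColor(cv2.remap(s["img"],uv[...,0],uv[...,1],cv2.INTER_CUBIC),cv2.COLOR_BGR2HSV)
    m=(h[...,0]>20)&(h[...,0]<38)&(h[...,1]>90)&(h[...,2]>185)
    for k in range(6):
        print(z,'S',k+1,[(float(50+i.min()*.25),float(50+i.max()*.25)) for a in (12,30,48) for i in [np.nonzero(m[:,(k*60+a)*2])[0]] if len(i)])
E
```

```text
clock: 11.53
tool_pos: [0.5002, -0.3204, 0.249]
orientation: [180.0, -0.0, -163.6]
force: [0.6, 0.2, 0.4]
opening: 0.0005
clock: 12.2
tool_pos: [0.5283, -0.4162, 0.2489]
orientation: [180.0, -0.0, -163.6]
force: [0.1, 0.7, -0.2]
opening: 0.0005
0.12 S 1 [(64.5, 88.0), (65.0, 88.0), (64.5, 88.0)]
0.12 S 2 [(64.75, 89.75), (65.0, 88.75), (65.75, 88.75)]
0.12 S 3 [(64.0, 87.25), (64.5, 88.5), (64.5, 88.25)]
0.12 S 4 [(63.25, 89.25), (62.75, 87.5), (62.75, 87.5)]
0.12 S 5 [(62.0, 87.25), (62.5, 85.5), (62.25, 86.0)]
0.12 S 6 [(63.25, 86.0), (63.5, 86.5), (64.25, 87.25)]
0.129 S 1 [(75.0, 97.0), (71.75, 95.25), (69.75, 91.75)]
0.129 S 2 [(64.25, 88.75), (60.75, 82.5), (59.5, 79.0)]
0.129 S 3 [(52.75, 75.5), (51.5, 75.25), (51.5, 74.75)]
0.129 S 4 [(51.25, 77.25), (53.0, 78.0), (55.5, 80.0)]
0.129 S 5 [(60.75, 84.75), (63.0, 88.75), (66.75, 91.0)]
0.129 S 6 [(72.5, 96.25), (75.0, 97.25), (75.5, 98.25)]
```

View pics/scene2zz.png

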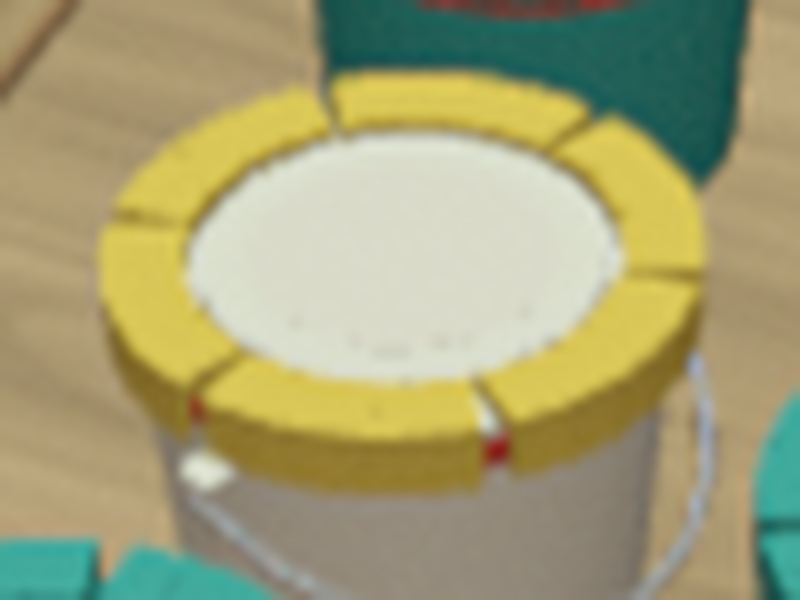

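View pics/top2.png

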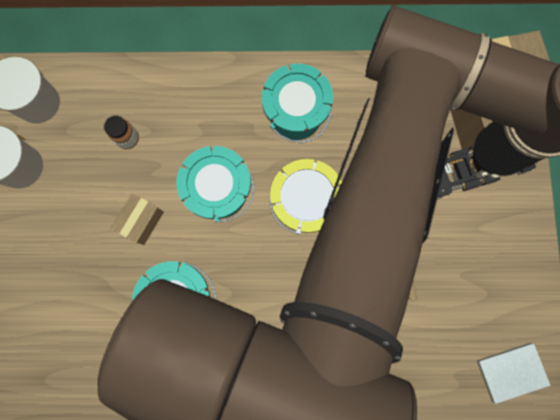

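View pics/scene2.png

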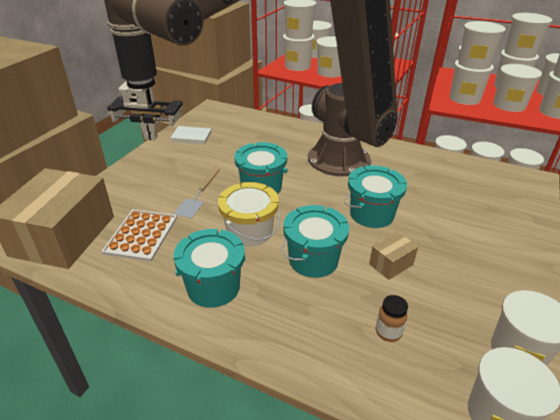

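All six sections now fit z = 0.120, and the rim is continuous in the scene view. The pail and bystanders have not moved, and the arm is clear of everything. I'm handing the job in.

```bash
python3 -c "
from plant import workorder,ctrl
print(ctrl.get_obs()['force']); print(workorder.close_job())"
```

```text
[-0.89251597  0.54981006  0.49610746]
the job is handed in; nothing more can be done
None
```

The lid is shut: I pressed the three raised rim sections (1, 4 and 3, in that order) down with closed fingertips. Sections 2, 5 and 6 were already down. I handed the job in at about 12 s on the clock.

- **Presses:** each ended in contact at z ≈ 0.120 m, the height of a shut section. The readings at the end of each press were about 5, 6 and 15 N upward.
- **Rim:** in the last scene picture all six sections fit the shut height (inner radius about 62–66 mm, outer about 86–90 mm). None fits the raised height. Small red spots still show in two gaps between shut sections, as before the presses; the heights show those sections are down.
- **Pail and surroundings:** the pail fits its starting position to within a few millimetres. The jar, carton, tray and spatula look unmoved by eye in the scene picture; the arm hid the tray and most of the spatula from the top camera.
- **Robot:** it ended well clear of everything, with the fingertips at 0.249 m and the force reading near zero.

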